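# Lock the keyhole detector head onto the spectrometer

### The arm

A 6-joint arm with a two-finger parallel gripper is mounted at the origin on the work surface. World frame = base frame: x ahead of the robot, y to its left, z up, the work surface at z = 0. Lengths are in m, angles in degrees, forces in N, time in s.
With the tool pointing down it reaches from about 0.35 to 0.875 m from the base axis. Payload 4.2 kg.
Tool frame: the origin (TCP) lies at the very end of the fingers, on their centre line; the grasp point (between the pads) lies 19 mm behind it (r.grip_point_offset is the distance from the TCP to the grasp point, in m); z points along the fingers, y is the line along which they close (so a half turn about z gives the same grasp; the last joint's range is limited). The gripper opens to 87 mm and grips with 3 to 60 N. Pads are 19 mm wide; open, the fingers measure 117 mm over their backs; the gripper's body (75 mm by 190 mm) begins 51 mm behind the grasp point.
Start: joints at [82.655, 22.042, 0.453, 0, -68.411, -14.817], TCP at [0.236, 0.579, 0.223] pointing down, gripper open.
Joint ranges: [-179.83, 179.83], [-69.29, 118.12], [-61.27, 80.66], [-181.25, 117.63], [-171.15, -9.14], [-177.46, 177.46]. Speed limits (degrees/s): [159.86, 159.86, 180, 180, 180, 180].

### API

Orientations are given as a 3x3 rotation matrix whose columns are the frame's x, y, z axes.
In Python, from station import r, cams gives the robot as it stands. The module is installed in compiled form; this text tells all that it offers.
- The arm moves only by the shell command python3 -m handwheel 'ROWS'. ROWS is JSON, a list that holds one entry, the list of rows, each a list of 7 numbers: the turn, a rotation vector about the tool's x, y, z in units of 6 degrees (1.0 is 6 degrees), then the shift along the tool's x, y, z in m, then the finger opening in m, from 0 to 0.087. In form: [[[ax, ay, az, x, y, z, jaw], ...]]. A call has 1 to 12 rows; each row shifts and turns the commanded pose from where the row before left it, along the tool's axes as they then stand; what a row does not reach is not made up. A row lasts 1/10 s, in which the tool goes at most 50 mm and 8.59 degrees, less where a joint would pass 70% of its speed; a pose out of reach is approached as far as the arm can. A call with a gripper value outside its range is refused whole. The fingers move at their own pace and stop on an object; the grip force is fixed at half the most. Time passes only in rows, so rows that do not move let the fingers close. It gives the time, the measured TCP pose, the force, the opening and the grip force at its end, in the units of the state.
- r.sense(): the state, without advancing time (a new reading comes with each control period).
- cams.capture(name): name is "scene" or "top" or "wrist"; returns the picture (480x640x3 uint8, red, green, blue); there is no depth.
- cams.get_calibration(name): a dict with "camera_matrix" (3x3 intrinsics, pixels), "rvec" (rotation vector, rad) and "tvec" (3), from world to camera coordinates, as OpenCV has them; the wrist camera has in their place "T_tool_cam" (4x4, takes a point from camera to tool coordinates, whose origin is the TCP and whose axes are the flange's). Camera axes: x right, y down, z forward; pixel columns grow to the right and rows downward; lengths in m; the calibration is good to about 2 mm. A picture is of the moment at which its call begins: read the wrist's pose just before it. get_calibration takes no time and is no camera call.
- r.finish_job(): hands the job in; it is judged then, once.
The state is a dict: "time_s": time; "joints": joint angles; "joint_velocities": joint speeds; "effort": joint torques, N m; "tcp_pos": TCP position; "ee_rot": TCP orientation; "wrist_force": force on the tool from outside, world axes, zero at the start; "moment": the same for the moment, N m; "gripper_width": opening from 0.0 (shut) to 1.0 (fully open); "gripper_force": force on a finger pad.
Only numpy, scipy, OpenCV 4.12 (cv2) and the standard library are available. Lean on these libraries where they do the work, as an engineer would, in place of code of your own. Each camera call takes 0.05 s, during which the arm holds its last target. There are 200 camera calls.

### The job

Mount the blue detector head on the spectrometer: lower its keyhole plate over the two brass screw heads until it lies flat on the steel strip, then slide it along, lens first, until the red spring pin pops up behind the plate and locks it, and let go. Work gently, feeling your way rather than forcing it, and leave the bottle, the screwdriver and the carton where they are.

Things in the scene. Friction and masses are not known exactly. Their poses are not given: they have to be found in the camera images.
- spectrometer: Low cream housing with a blue band, 260 (x) x 180 (y) x 80 mm high, fixed. Origin: centre of its underside, z up. On top, along x, a steel strip 204 x 50 x 6 mm (upper face 86 mm above the origin) with two brass shoulder screws and a red spring pin. The detector's plate goes on with its x along the housing's +x and is slid towards +x.
- strip_nominal (a point): Fixed to the housing, at the nominal centre of the strip's upper face (86 mm over the housing's origin). The strip is clamped through oversize holes: parallel to the housing, but its true centre lies anywhere within 6 mm of this point in x and within 7 mm in y, and is not measured: find it by feel or by eye.
- screws_nominal (a point): As strip_nominal but at head-top height, 96 mm over the housing's origin. The screws stand on the strip's x axis, 50 mm before and behind the strip's true centre: neck 5 mm thick and 6 mm high, then a flat round head 14 mm across and 4 mm thick, its top 10 mm above the strip.
- detector: Detector head, about 0.35 kg, lying on the bench: an aluminium plate 160 (x) x 50 (y) x 4 mm with a blue block in its middle. Origin: centre of the plate's underside. Black lens tube on the block's +x face, brass socket on its -x face. Seated flat, the origin is 86 mm above the spectrometer's origin; resting on the screw heads, 96 mm.
- detector_grip (a point): Centre of the detector's blue block, 36 mm above the plate's underside. The block is 36 (x) x 30 (y) mm and reaches from 4 to 54 mm above the underside; grip it from above across its two flat y sides, 30 mm apart. The lens tube (24 mm across) stands 14 mm out of its +x face, the socket 9 mm out of its -x face.
- keyhole_front (a point): Underside of the plate, centre of the front keyhole's wide opening (eight-sided, 17 mm across), at x = +66 mm of the detector. From it a 7 mm wide slot runs towards the detector's -x; it ends where the screw's neck is centred at x = +50 mm, so the slide is 16 mm. The plate is 25 mm wide either side of the x axis.
- keyhole_rear (a point): The same for the rear keyhole: opening at x = -34 mm, neck at the slot's end at x = -50 mm. So the plate goes down with the detector's origin 16 mm behind the strip's true centre (towards the housing's -x) and slides 16 mm along the housing's +x; its origin is then over the strip's true centre.
- latch (a joint): Red spring pin, 8 mm across, 4 mm proud of the strip, 85.8 mm behind the strip's centre on its x axis. Reads 0 m when up, 0.004 m when pressed flush; spring about 0.7 N up, 1.1 N flush. The plate presses it in when lowered over the screws; it pops up behind the plate's rear edge only when the plate is within about 1.5 mm of the slot ends.
- bottle: Amber bottle, black cap, 60 mm across, 125 mm high; bystander. Origin: centre of its underside.
- screwdriver: Screwdriver lying on the bench, about 200 mm long; bystander. Origin: under its middle; x runs along it towards the tip.
- carton: Small cardboard carton 60 x 45 x 40 mm; bystander. Origin: centre of its underside.
Mind the look-alikes: they are no part of the job. What is meant by the detector is not green, pink or turquoise, and is the smaller of those in its own colour.

How it is judged:
By the outcome, as a careful person would: the job done as asked, in the order asked, and still so for the second after the job is handed in, with the robot touching nothing.
It also fails if it takes over 72 s, if anything falls off the work surface, if the arm or the gripper's body presses on something with over 40 N, if the wrist force passes 120 N, or if a joint passes its speed limit or range.

## Working session

There is one attempt and no reset: what is moved stays moved. The work goes in short steps, Python scripts to look and compute and a shell command to move; the robot and the scene stay as the last step left them, time stands still between calls to the robot, and variables do not carry over. Pictures are saved under pics/ and viewed, at most 10 in all, crops included, and the job is handed in when it is done.

```bash
mkdir -p pics; ls
python3 - <<'E'
from station import r,cams
import cv2
for n in ("scene","top"):
    cv2.imwrite(f"pics/{n}0.png",cams.capture(n)[:,:,::-1])
s=r.sense();print(s['tcp_pos'],s['ee_rot'],s['time_s'])
for n in ("scene","top","wrist"):print(n,cams.get_calibration(n))
E
```

```text
pics
[0.2355457  0.57832924 0.22155761] [[ 9.26058612e-01 -3.77379208e-01 -6.16330701e-04]
 [-3.77379687e-01 -9.26056729e-01 -1.87231161e-03]
 [ 1.35814278e-04  1.96646098e-03 -9.99998057e-01]] 0.1
scene {'camera_matrix': array([[446.343919  ,   0.        , 326.71489888],
       [  0.        , 446.343919  , 242.262813  ],
       [  0.        ,   0.        ,   1.        ]]), 'rvec': array([ 1.97709066,  1.16754847, -0.54335156]), 'tvec': array([-0.42048391, -0.17070874,  1.57085362])}
top {'camera_matrix': array([[499.18250408,   0.        , 308.83624302],
       [  0.        , 499.18250408, 233.3371914 ],
       [  0.        ,   0.        ,   1.        ]]), 'rvec': array([ 2.1780043 , -2.13856755,  0.13291698]), 'tvec': array([0.17011147, 0.56091999, 1.17109802])}
wrist {'camera_matrix': array([[404.20143117,   0.        , 317.36343545],
       [  0.        , 404.20143117, 234.00337275],
       [  0.        ,   0.        ,   1.        ]]), 'T_tool_cam': array([[ 3.56976848e-04, -9.56255212e-01, -2.92533488e-01,
         7.97103638e-02],
       [ 9.99999178e-01, -1.89081788e-05,  1.28210141e-03,
        -4.29868316e-04],
       [-1.23154743e-03, -2.92533706e-01,  9.56254419e-01,
        -1.61745476e-01],
       [ 0.00000000e+00,  0.00000000e+00,  0.00000000e+00,
         1.00000000e+00]])}
```

View pics/top0.png

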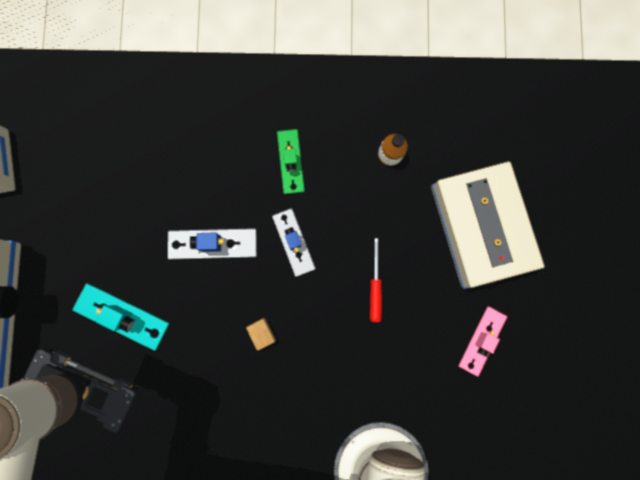

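View pics/scene0.png

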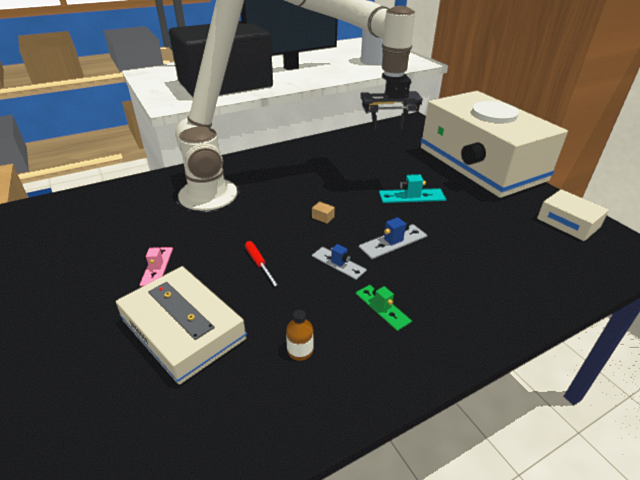

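The top view shows the small blue detector at about (294,242) and the larger look-alike at (212,243). The spectrometer is near (488,225), with screws at (485,201) and (498,242). The red pin at (501,258) means housing +x points up in the image.

```bash
cat > h.py <<'E'
import numpy as np, cv2
from station import r,cams
def cam(n):
    c=cams.get_calibration(n);K=c['camera_matrix']
    if n!='wrist':
        R=cv2.Rodrigues(c['rvec'])[0];return K,R.T,-R.T@c['tvec']
    s=r.sense();T=np.eye(4);T[:3,:3]=s['ee_rot'];T[:3,3]=s['tcp_pos'];T=T@c['T_tool_cam']
    return K,T[:3,:3],T[:3,3]
def ray(C,uv,z):
    K,R,o=C;d=R@np.linalg.inv(K)@[uv[0],uv[1],1.];return o+d*(z-o[2])/d[2]
def proj(C,p):
    K,R,o=C;q=K@(R.T@(np.array(p)-o));return q[:2]/q[2]
def blobs(im,lo,hi,amin=4):
    m=cv2.inRange(cv2.cvtColor(im,cv2.COLOR_RGB2HSV),lo,hi)
    n,l,st,c=cv2.connectedComponentsWithStats(m)
    return [(c[i].round(1),st[i,4],cv2.minAreaRect(np.argwhere(l==i)[:,::-1].astype(np.float32))) for i in range(1,n) if st[i,4]>=amin]
E
python3 - <<'E'
from h import *
im=cv2.imread('pics/top0.png')[:,:,::-1].copy();C=cam('top')
a=cv2.resize(im[200:285,255:335],None,fx=5,fy=5,interpolation=cv2.INTER_CUBIC)
b=cv2.resize(im[200:285,255:335]*0+im[175:260+0,455:535],None,fx=5,fy=5,interpolation=cv2.INTER_CUBIC)
cv2.imwrite('pics/z.png',np.hstack([a,b])[:,:,::-1])
for nm,lo,hi in(('grey/plate',(0,0,120),(179,60,255)),('cream',(15,10,150),(40,90,255)),('brass',(15,120,100),(35,255,255)),('red',(0,180,60),(6,255,255)),('blue',(105,100,60),(125,255,255))):
    for c,A,rc in blobs(im,lo,hi,6):
        if 180<c[0]<560 and 120<c[1]<380: print(nm,c,A,[np.round(x,1) for x in rc], [ray(C,c,z)[:2].round(3) for z in(0,.054,.08,.096)])
E
```

```text
grey/plate [386.8 158.1] 130 [array([387.5, 157.5]), array([23.3, 11.2]), np.float64(28.8)] [array([ 0.757, -0.013]), array([ 0.742, -0.005]), array([ 0.735, -0.001]), array([0.73 , 0.002])]
grey/plate [487.3 225.2] 7547 [array([487.7, 224.4]), array([114.9,  83.2]), np.float64(72.8)] [array([ 0.591, -0.264]), array([ 0.583, -0.244]), array([ 0.579, -0.235]), array([ 0.576, -0.229])]
grey/plate [293.3 243.1] 1057 [array([293.3, 242.1]), array([65.6, 21.5]), np.float64(69.0)] [array([0.537, 0.218]), array([0.531, 0.217]), array([0.529, 0.216]), array([0.527, 0.215])]
grey/plate [213.3 243.8] 1800 [array([211.5, 243.4]), array([28.5, 87.7]), np.float64(88.5)] [array([0.531, 0.416]), array([0.526, 0.406]), array([0.524, 0.401]), array([0.522, 0.398])]
grey/plate [375.8 259.4] 138 [array([375.5, 258. ]), array([40.,  3.]), np.float64(90.0)] [array([0.5  , 0.014]), array([0.496, 0.021]), array([0.494, 0.025]), array([0.493, 0.027])]
grey/plate [498.5 238.5] 6 [array([498.7, 238.5]), array([5.4, 1.1]), np.float64(21.8)] [array([ 0.558, -0.291]), array([ 0.551, -0.27 ]), array([ 0.548, -0.2
[... 2034 characters left out ...]
5] 6 [array([431.5, 184.5]), array([3., 1.]), np.float64(90.0)] [array([ 0.691, -0.126]), array([ 0.679, -0.113]), array([ 0.673, -0.106]), array([ 0.669, -0.103])]
blue [292.7 239.5] 186 [array([292.7, 239.6]), array([16.5, 11.7]), np.float64(68.2)] [array([0.546, 0.22 ]), array([0.54 , 0.218]), array([0.537, 0.217]), array([0.535, 0.217])]
blue [207.  241.8] 404 [array([207.5, 241.5]), array([17., 25.]), np.float64(90.0)] [array([0.536, 0.432]), array([0.531, 0.421]), array([0.528, 0.416]), array([0.526, 0.413])]
blue [463.2 287.7] 6 [array([463.5, 287.5]), array([3., 1.]), np.float64(0.0)] [array([ 0.435, -0.201]), array([ 0.434, -0.184]), array([ 0.433, -0.176]), array([ 0.433, -0.171])]
```

View pics/z.png

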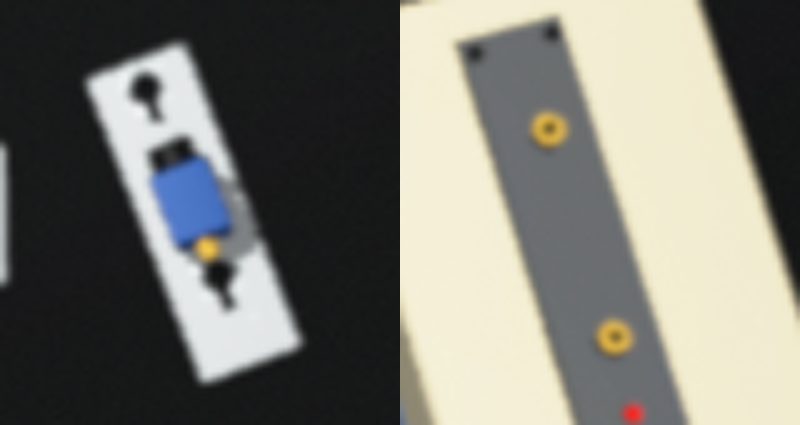

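The crop shows the lens (170,150) toward the top of the image, so detector yaw is about 20°. The spectrometer's yaw is about 15.7°, and its two screws measure 99.7 mm apart, which fits. I'll move above the detector.

```bash
python3 -m handwheel '[[[0,0,0,0.0417,0.0219,0,0.087],[0,0,0,0.0417,0.0219,0,0.087],[0,0,0,0.0417,0.0219,0,0.087],[0,0,0,0.0417,0.0219,0,0.087],[0,0,0,0.0417,0.0219,0,0.087],[0,0,0,0.0417,0.0219,0,0.087],[0,0,0,0.0417,0.0219,0,0.087],[0,0,0,0.0417,0.0219,0,0.087],[0,0,0,0.0417,0.0219,0,0.087],[0,0,0,0.0417,0.0219,0,0.087]]]'
python3 -m handwheel '[[[0,0,-1,0,0,0,0.087],[0,0,-1,0,0,0,0.087],[0,0,-1,0,0,0,0.087],[0,0,-1,0,0,0,0.087],[0,0,-1,0,0,0,0.087],[0,0,-1,0,0,0,0.087],[0,0,-1,0,0,0,0.087],[0,0,0,0,0,0,0.087],[0,0,0,0,0,0,0.087],[0,0,0,0,0,0,0.087]]]'
python3 - <<'E'
from h import *
s=r.sense();print(s['tcp_pos'],s['joints'],np.degrees(np.arctan2(s['ee_rot'][1][0],s['ee_rot'][0][0])),s['wrist_force'],s['time_s'])
C=cam('wrist');im=cams.capture('wrist');cv2.imwrite('pics/w1.png',im[:,:,::-1])
for nm,lo,hi,z in(('blue',(105,100,50),(125,255,255),.054),('plate',(0,0,110),(179,60,255),.004)):
    for c,A,rc in blobs(im,lo,hi,300):
        P=np.array([ray(C,q,z)[:2] for q in cv2.boxPoints(rc)]);print(nm,c,A,P.mean(0).round(4),P.round(3).tolist())
E
```

```text
time_s: 1.1
tcp_pos: [0.54, 0.217, 0.2222]
ee_rot: [[0.926, -0.377, -0.001], [-0.377, -0.926, -0.0], [-0.0, 0.0, -1.0]]
wrist_force: [0.4, 1.0, -1.0]
gripper_width: 1.002
gripper_force: 0.0
time_s: 2.1
tcp_pos: [0.5392, 0.2187, 0.2223]
ee_rot: [[0.941, 0.338, -0.0], [0.338, -0.941, -0.0], [-0.0, 0.0, -1.0]]
wrist_force: [0.5, -0.1, -0.2]
gripper_width: 0.997
gripper_force: 0.0
[0.53921954 0.21866016 0.2223415 ] [ 3.80115302e+01  1.78710323e+01 -5.81255333e+00 -3.52255304e-03
 -6.63399254e+01  7.17425023e+01] 19.752617401681295 [ 0.48606326 -0.05204622 -0.19979365] 2.1
blue [ 76.4 139.5] 5063 [0.5275 0.4155] [[0.494, 0.454], [0.547, 0.453], [0.561, 0.379], [0.508, 0.376]]
blue [317.4 212. ] 1512 [0.5387 0.2191] [[0.553, 0.24], [0.564, 0.214], [0.525, 0.198], [0.514, 0.225]]
plate [137.9 136.6] 10054 [0.5276 0.4168] [[0.49, 0.531], [0.557, 0.519], [0.567, 0.308], [0.496, 0.309]]
plate [ 11.1 133.4] 641 [0.5048 0.499 ] [[0.519, 0.515], [0.528, 0.488], [0.491, 0.483], [0.481, 0.51]]
plate [316.9 191.8] 6330 [0.5357 0.2179] [[0.6, 0.272], [0.62, 0.225], [0.472, 0.16], [0.45, 0.214]]
plate [499.3 292.6] 543 [0.5069 0.0089] [[0.469, 0.013], [0.546, 0.013], [0.545, 0.005], [0.468, 0.004]]
plate [319.1 354.5] 14944 [0.3767 0.1604] [[0.316, 0.391], [0.477, -0.056], [0.439, -0.077], [0.274, 0.383]]
```

View pics/w1.png

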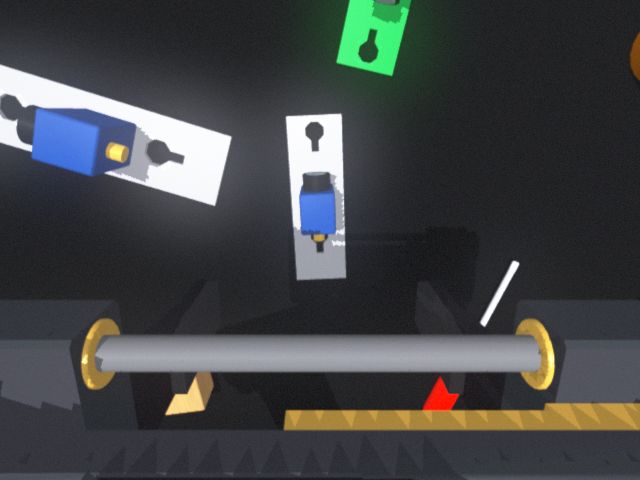

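The wrist view shows the detector under the tool: plate corners run from (286,117) to (346,278), lens up, and its yaw is about 2.4° more than the tool's. I'll correct that, descend and grip.

```bash
python3 -m handwheel '[[[0,0,-0.4,0,0,0,0.087],[0,0,0,-0.002,-0.001,0.035,0.087],[0,0,0,0,0,0.04,0.087],[0,0,0,0,0,0.04,0.087],[0,0,0,0,0,0.04,0.087],[0,0,0,0,0,0.03,0.087],[0,0,0,0,0,0.015,0.087],[0,0,0,0,0,0.005,0.087],[0,0,0,0,0,0,0.087],[0,0,0,0,0,0,0.087]]]'
python3 -m handwheel '[[[0,0,0,0,0,0,0.02],[0,0,0,0,0,0,0.02],[0,0,0,0,0,0,0.02],[0,0,0,0,0,0,0.02],[0,0,0,0,0,0,0.02],[0,0,0,0,0,0,0.02],[0,0,0,0,0,0,0.02],[0,0,0,0,0,0,0.02],[0,0,0,0,0,0,0.02],[0,0,0,0,0,0,0.02]]]'
```

```text
time_s: 3.15
tcp_pos: [0.5379, 0.2194, 0.0187]
ee_rot: [[0.926, 0.379, 0.002], [0.379, -0.926, 0.001], [0.002, -0.0, -1.0]]
wrist_force: [0.8, 0.5, 1.1]
gripper_width: 0.999
gripper_force: 0.0
time_s: 4.15
tcp_pos: [0.5371, 0.2187, 0.0175]
ee_rot: [[0.926, 0.378, -0.0], [0.378, -0.926, -0.0], [-0.0, 0.0, -1.0]]
wrist_force: [0.2, 0.3, -0.0]
gripper_width: 0.343
gripper_force: 30.0
```

```bash
python3 -m handwheel '[[[0,0,0,0,0,-0.01,0.02],[0,0,0,0,0,-0.03,0.02],[0,0,0,0,0,-0.04,0.02],[0,0,0,0,0,-0.04,0.02],[0,0,0,0,0,-0.04,0.02],[0,0,0,0,0,0,0.02]]]'
python3 -m handwheel '[[[0,0,0,-0.006,0.02,0,0.02],[0,0,0,-0.013,0.04,0,0.02],[0,0,0,-0.013,0.04,0,0.02],[0,0,0,-0.013,0.04,0,0.02],[0,0,0,-0.013,0.04,0,0.02],[0,0,0,-0.013,0.04,0,0.02],[0,0,0,-0.013,0.04,0,0.02],[0,0,0,-0.013,0.04,0,0.02],[0,0,0,-0.013,0.04,0,0.02],[0,0,0,-0.013,0.04,0,0.02],[0,0,0,-0.013,0.04,0,0.02],[0,0,0,-0.007,0.019,0,0.02]]]'
python3 -m handwheel '[[[0,0,0.5,0,0,0,0.02],[0,0,0.58,0,0,0,0.02],[0,0,0,0,0,0,0.02],[0,0,0,0,0,0,0.02],[0,0,0,0,0,0,0.02]]]'
python3 - <<'E'
from h import *
s=r.sense();print(s['tcp_pos'],s['joints'],np.degrees(np.arctan2(s['ee_rot'][1][0],s['ee_rot'][0][0])),s['wrist_force'],s['time_s'])
im=cams.capture('wrist');cv2.imwrite('pics/w2.png',im[:,:,::-1]);t=cams.capture('top');cv2.imwrite('pics/t2.png',t[:,:,::-1])
cv2.imwrite('pics/s2.png',cams.capture('scene')[:,:,::-1])
E
```

```text
time_s: 4.75
tcp_pos: [0.5403, 0.2208, 0.1848]
ee_rot: [[0.925, 0.38, 0.012], [0.38, -0.925, 0.007], [0.014, -0.002, -1.0]]
wrist_force: [0.4, -0.8, -2.6]
gripper_width: 0.34
gripper_force: 30.0
time_s: 5.95
tcp_pos: [0.5698, -0.2444, 0.1762]
ee_rot: [[0.927, 0.376, -0.002], [0.376, -0.927, 0.001], [-0.002, -0.001, -1.0]]
wrist_force: [-0.3, 0.2, -2.8]
gripper_width: 0.338
gripper_force: 30.0
time_s: 6.45
tcp_pos: [0.5706, -0.2412, 0.1772]
ee_rot: [[0.962, 0.273, -0.001], [0.273, -0.962, 0.0], [-0.001, -0.001, -1.0]]
wrist_force: [-0.4, 1.0, -2.7]
gripper_width: 0.339
gripper_force: 30.0
[ 0.57060643 -0.24122283  0.1771672 ] [-7.97501038e+00  2.34604379e+01 -4.09593659e+00 -1.61702346e-02
 -6.24938498e+01  1.13804783e+02] 15.822310325674131 [-0.39997061  1.03926006 -2.69025742] 6.45
```

View pics/w2.png

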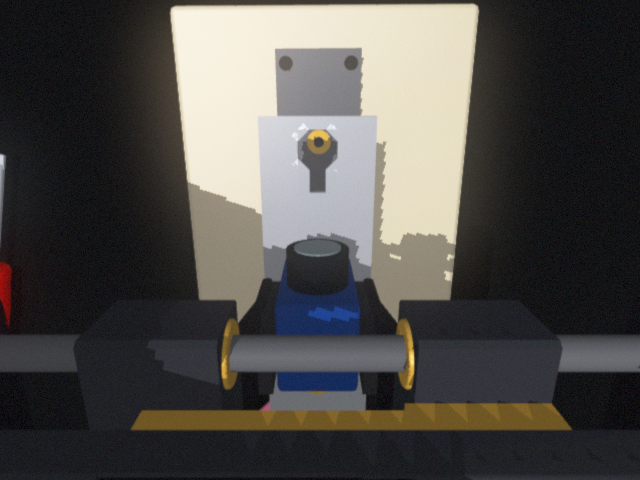

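The wrist view shows the front screw head (318,142) almost centred in the front keyhole opening (~318,149). The plate's front edge is at row 116 and the strip's end is at row 49. I'll measure both in world coordinates.

```bash
cat > m.py <<'E'
from h import *
import sys
def meas(im,C,s,kh=(286,108,352,200),zu=None):
    zt=s['tcp_pos'][2]-0.0175+0.004 if zu is None else zu+.004
    R=np.array(s['ee_rot']);t=np.array(s['tcp_pos'])
    x0,y0,x1,y1=kh
    hsv=cv2.cvtColor(im,cv2.COLOR_RGB2HSV)
    m=((hsv[:,:,2]>128)&(hsv[:,:,1]<60)).astype(np.uint8)
    # plate edges: left/right cols per row, below front edge
    g=im.mean(2)
    br=[b for b in blobs(im,(12,120,60),(35,255,255),15) if x0<b[0][0]<x1 and y0<b[0][1]<y1]
    for c,A,rc in br:
        p=ray(C,c,.096);print('screw px',c,A,[np.round(v,1) for v in rc],'world',p.round(4),'tool',(R.T@(p-t))[:2].round(4))
    k=np.zeros_like(m);k[y0:y1,x0:x1]=1-m[y0:y1,x0:x1]
    n,l,st,ce=cv2.connectedComponentsWithStats(k)
    for i in range(1,n):
        if st[i,4]>100:
            x,y,w,h,A=st[i];print('dark',st[i],'tool L,R at mid', [(R.T@(ray(C,q,zt)-t))[:2].round(4) for q in((x,y+h/3),(x+w,y+h/3),(x+w/2,y),(x+w/2,y+h))])
    return m,g
if __name__=='__main__':
    s=r.sense();im=cv2.imread('pics/w2.png')[:,:,::-1].copy();C=cam('wrist')
    m,g=meas(im,C,s)
    R=np.array(s['ee_rot']);t=np.array(s['tcp_pos'])
    for row in range(60,240,15):print(row,g[row,250:390:4].astype(int))
    print(g[40:200,312].astype(int))
E
python3 m.py
```

```text
screw px [318.4 140.5] 306 [array([318.5, 141. ]), array([22., 21.]), np.float64(90.0)] world [ 0.6315 -0.2241  0.096 ] tool [ 0.063 -0.   ]
dark [ 301  130   36   62 1461] tool L,R at mid [array([ 0.0636, -0.0077]), array([0.0636, 0.0076]), array([ 0.0721, -0.0001]), array([ 0.0457, -0.    ])]
60 [235 234 236 235 233 234 228 148  98  96  98 150 147 149 147 147 144 146
 144 143 142 139 140 139  81  84  82 131 157 225 225 225 223 224 226]
75 [235 234 234 233 233 233 233 150 152 150 147 151 146 145 143 140 141 141
 138 138 135 136 137 135 135 134 132 134 171 223 223 225 224 223 223]
90 [235 234 234 232 234 232 232 149 148 145 143 144 142 139 140 140 138 135
 136 135 132 133 133 133 133 132 132 131 219 223 223 224 222 221 223]
105 [233 233 233 234 233 232 232 148 144 141 144 141 137 136 137 135 133 135
 134 132 131 130 131 130 131 129 130 127 222 222 221 222 222 221 220]
120 [234 232 220 217 217 217 216 215 214 215 212 212 212 210 209 210 211 205
 207 206 205 203 202 202 200 202 199 202 202 198 199 199 219 220 219]
135 [233 231 222 214 214 211 214 212 211 210 211 235 209 200 131 173 170
[... 906 characters left out ...]
5 185 185 186 184 186 184 186 185 140 140 213 214]
[231 232 232 230 231 230 230 222 187 152 146 148 147 145 145 145 144 145
 146 144 146 144 145 143 145 143 144 143 142 143 143 143 144 144 142 143
 141 142 139 140 139 139 138 141 140 139 139 139 136 139 137 139 138 136
 137 136 136 139 136 137 136 135 137 133 137 136 136 135 135 136 133 133
 134 132 136 151 188 207 208 211 210 208 207 207 207 207 206 207 200 173
 139 150 162 172 176 176 177 173 171 152 120 117 118 113 116 116 117 120
 117 117 117 110  98  89  88  87  87  91  90  88  90  89  87  84  88  90
  87  87  89  85  86  90  86  86  84  86  86  86  89  83  85  85  86  86
  85  88  85  85  87  86  89 108 145 179 190 191 192 192 192 190]
```

```bash
python3 -m handwheel '[[[0,0,0,-0.001,0,0.01,0.02],[0,0,0,0,0,0.018,0.02],[0,0,0,0,0,0.016,0.02],[0,0,0,0,0,0.008,0.02],[0,0,0,0,0,0.003,0.02],[0,0,0,0,0,0,0.02],[0,0,0,0,0,0,0.02],[0,0,0,0,0,0,0.02]]]'
python3 - <<'E'
from m import *
s=r.sense();print(s['tcp_pos'],np.degrees(np.arctan2(s['ee_rot'][1][0],s['ee_rot'][0][0])))
C=cam('wrist');im=cams.capture('wrist');cv2.imwrite('pics/w3.png',im[:,:,::-1])
meas(im,C,s)
cv2.imwrite('pics/w3c.png',cv2.resize(im[30:210,220:420],None,fx=3,fy=3,interpolation=cv2.INTER_CUBIC)[:,:,::-1])
E
```

```text
time_s: 7.4
tcp_pos: [0.5705, -0.242, 0.1234]
ee_rot: [[0.962, 0.272, 0.002], [0.272, -0.962, -0.0], [0.002, 0.001, -1.0]]
wrist_force: [0.3, -0.1, -2.5]
gripper_width: 0.342
gripper_force: 30.0
[ 0.5704522  -0.24200603  0.12344825] 15.766438753319575
screw px [317.2 149.7] 580 [array([317., 150.]), array([30., 28.]), np.float64(90.0)] world [ 0.6306 -0.2242  0.096 ] tool [ 0.0627 -0.0008]
dark [ 298  130   39   62 1500] tool L,R at mid [array([ 0.0636, -0.009 ]), array([0.0636, 0.0076]), array([ 0.0721, -0.0007]), array([ 0.0457, -0.0007])]
```

View pics/w3c.png

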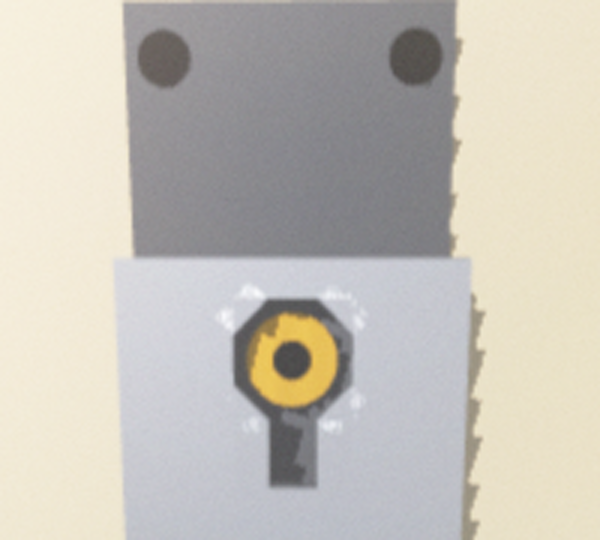

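The crop shows the screw head (291,359) centred in the octagon (293,357). Once the height difference is allowed for, the plate still needs about −1.1 mm in x. I'll correct that and lower gently.

```bash
python3 -m handwheel '[[[0,0,0,-0.0011,-0.0002,0.002,0.02],[0,0,0,0,0,0.002,0.02],[0,0,0,0,0,0.002,0.02],[0,0,0,0,0,0.001,0.02],[0,0,0,0,0,0.001,0.02],[0,0,0,0,0,0.001,0.02],[0,0,0,0,0,0.001,0.02],[0,0,0,0,0,0.001,0.02],[0,0,0,0,0,0.001,0.02],[0,0,0,0,0,0,0.02]]]'
```

```text
time_s: 8.45
tcp_pos: [0.5687, -0.242, 0.1104]
ee_rot: [[0.962, 0.271, -0.0], [0.271, -0.962, 0.0], [-0.0, -0.0, -1.0]]
wrist_force: [-0.2, -0.4, -3.0]
gripper_width: 0.341
gripper_force: 30.0
```

```bash
python3 -m handwheel '[[[0,0,0,0,0,0.001,0.02],[0,0,0,0,0,0.001,0.02],[0,0,0,0,0,0.001,0.02],[0,0,0,0,0,0.001,0.02],[0,0,0,0,0,0.001,0.02],[0,0,0,0,0,0.0005,0.02],[0,0,0,0,0,0.0005,0.02],[0,0,0,0,0,0,0.02]]]'
```

```text
time_s: 9.25
tcp_pos: [0.5689, -0.242, 0.1046]
ee_rot: [[0.962, 0.272, 0.0], [0.272, -0.962, -0.0], [0.0, 0.0, -1.0]]
wrist_force: [0.9, 0.4, -2.1]
gripper_width: 0.345
gripper_force: 30.0
```

```bash
python3 -m handwheel '[[[0,0,0,0,0,0.0005,0.02],[0,0,0,0,0,0,0.02],[0,0,0,0,0,0,0.02]]]';  python3 -m handwheel '[[[0,0,0,0,0,0.0004,0.02],[0,0,0,0,0,0,0.02],[0,0,0,0,0,0,0.02]]]'; python3 -m handwheel '[[[0,0,0,0,0,0.0004,0.02],[0,0,0,0,0,0,0.02],[0,0,0,0,0,0,0.02]]]'
```

```text
time_s: 9.55
tcp_pos: [0.5688, -0.242, 0.1041]
ee_rot: [[0.962, 0.272, 0.0], [0.272, -0.962, -0.0], [0.0, 0.0, -1.0]]
wrist_force: [0.2, 0.3, -2.0]
gripper_width: 0.344
gripper_force: 30.0
time_s: 9.85
tcp_pos: [0.5688, -0.242, 0.1037]
ee_rot: [[0.962, 0.272, 0.0], [0.272, -0.962, -0.0], [0.0, 0.0, -1.0]]
wrist_force: [-0.0, 0.1, -1.9]
gripper_width: 0.335
gripper_force: 30.0
time_s: 10.15
tcp_pos: [0.5688, -0.242, 0.1035]
ee_rot: [[0.962, 0.272, 0.0], [0.272, -0.962, -0.0], [0.0, 0.0, -1.0]]
wrist_force: [-1.0, 1.1, 0.8]
gripper_width: 0.343
gripper_force: 30.0
```

Contact came at TCP z 0.1035, exactly the seated height. Next is the slide along +x.

```bash
python3 -m handwheel '[[[0,0,0,0.0005,0,0,0.02],[0,0,0,0.001,0,0,0.02],[0,0,0,0.001,0,0,0.02],[0,0,0,0.001,0,0,0.02],[0,0,0,0.0005,0,0,0.02],[0,0,0,0,0,0,0.02]]]';  python3 -m handwheel '[[[0,0,0,0.001,0,0,0.02],[0,0,0,0.001,0,0,0.02],[0,0,0,0.001,0,0,0.02],[0,0,0,0.001,0,0,0.02],[0,0,0,0,0,0,0.02]]]'
```

```text
time_s: 10.75
tcp_pos: [0.5726, -0.2411, 0.1035]
ee_rot: [[0.962, 0.272, -0.0], [0.272, -0.962, -0.0], [-0.0, 0.0, -1.0]]
wrist_force: [-3.7, -0.7, 3.2]
gripper_width: 0.343
gripper_force: 30.0
time_s: 11.25
tcp_pos: [0.5766, -0.2399, 0.1035]
ee_rot: [[0.962, 0.272, -0.0], [0.272, -0.962, -0.0], [-0.0, 0.0, -1.0]]
wrist_force: [-4.7, -1.7, 5.4]
gripper_width: 0.341
gripper_force: 30.0
```

```bash
python3 -m handwheel '[[[0,0,0,0.001,0,-0.0003,0.02],[0,0,0,0.001,0,0,0.02],[0,0,0,0.001,0,0,0.02],[0,0,0,0.001,0,0,0.02],[0,0,0,0,0,0,0.02]]]';  python3 -m handwheel '[[[0,0,0,0.001,0,0,0.02],[0,0,0,0.001,0,0,0.02],[0,0,0,0.0005,0,0,0.02],[0,0,0,0,0,0,0.02]]]'
```

```text
time_s: 11.75
tcp_pos: [0.5806, -0.2386, 0.1035]
ee_rot: [[0.962, 0.272, 0.0], [0.272, -0.962, 0.0], [0.0, 0.0, -1.0]]
wrist_force: [-2.2, -1.1, 3.3]
gripper_width: 0.339
gripper_force: 30.0
time_s: 12.15
tcp_pos: [0.5829, -0.238, 0.1035]
ee_rot: [[0.962, 0.272, 0.0], [0.272, -0.962, 0.0], [0.0, 0.0, -1.0]]
wrist_force: [-3.9, -1.8, 2.9]
gripper_width: 0.344
gripper_force: 30.0
```

Moved 14.6 mm; small steps now until it hits the stop.

```bash
for i in 1; do :; done; python3 -m handwheel '[[[0,0,0,0.0005,0,0,0.02],[0,0,0,0.0005,0,0,0.02],[0,0,0,0,0,0,0.02]]]';  python3 -m handwheel '[[[0,0,0,0.0005,0,0,0.02],[0,0,0,0.0003,0,0,0.02],[0,0,0,0,0,0,0.02]]]'
```

```text
time_s: 12.45
tcp_pos: [0.5838, -0.2377, 0.1035]
ee_rot: [[0.962, 0.272, 0.0], [0.272, -0.962, 0.0], [0.0, -0.0, -1.0]]
wrist_force: [-3.2, -1.4, 3.1]
gripper_width: 0.34
gripper_force: 30.0
time_s: 12.75
tcp_pos: [0.5846, -0.2375, 0.1035]
ee_rot: [[0.962, 0.272, 0.0], [0.272, -0.962, 0.0], [0.0, 0.0, -1.0]]
wrist_force: [-3.9, -1.0, 2.2]
gripper_width: 0.339
gripper_force: 30.0
```

```bash
python3 -m handwheel '[[[0,0,0,0.0005,0,0,0.02],[0,0,0,0,0,0,0.02]]]';  python3 -m handwheel '[[[0,0,0,0.0005,0,0,0.02],[0,0,0,0,0,0,0.02]]]'
python3 - <<'E'
from h import *
im=cams.capture('wrist');w=cv2.resize(im[90:240,240:400],None,fx=2.5,fy=2.5)
t=cams.capture('top');a=cv2.resize(t[210:285,460:540],None,fx=5,fy=5,interpolation=cv2.INTER_CUBIC)
cv2.imwrite('pics/c4.png',np.hstack([w,a])[:,:,::-1])
for n in('top','scene'):
    i=cams.capture(n);C=cam(n);print(n,proj(C,(0.586-.0858*.962,-.2375-.0858*.272,.09)),[ (c,A) for c,A,_ in blobs(i,(0,150,50),(8,255,255),1)])
E
```

```text
time_s: 12.95
tcp_pos: [0.5846, -0.2375, 0.1035]
ee_rot: [[0.962, 0.271, -0.001], [0.272, -0.962, 0.0], [-0.001, -0.0, -1.0]]
wrist_force: [-4.8, -0.7, 3.7]
gripper_width: 0.338
gripper_force: 30.0
time_s: 13.15
tcp_pos: [0.5847, -0.2375, 0.1035]
ee_rot: [[0.962, 0.271, -0.002], [0.271, -0.962, -0.0], [-0.002, -0.0, -1.0]]
wrist_force: [-4.2, -1.0, 4.1]
gripper_width: 0.345
gripper_force: 30.0
top [501.05958286 257.38642729] [(array([375.4, 300.9]), np.int32(561))]
scene [160.36084422 287.97818585] [(array([254.1, 252.7]), np.int32(248))]
```

View pics/c4.png

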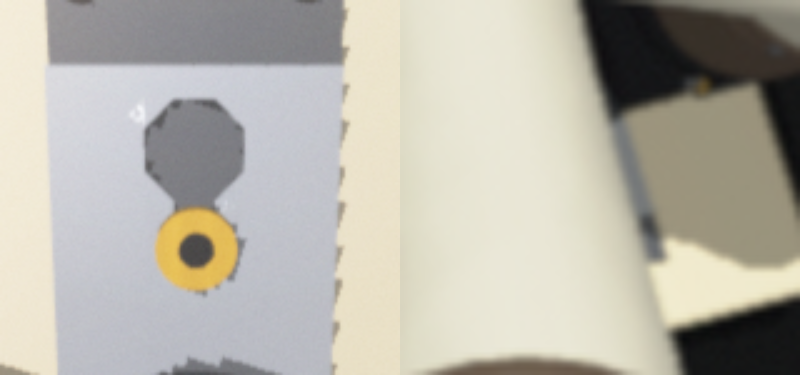

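The screw head (196,249) is at the slot's far end and the motion has stalled, so the plate is at the stop. The arm hides the pin in the top view, so I'll check the scene view.

Run:
```python
from h import *
i=cams.capture('scene');cv2.imwrite('pics/s5.png',cv2.resize(i[220:360,110:260],None,fx=4,fy=4,interpolation=cv2.INTER_CUBIC)[:,:,::-1])
print(r.sense()['wrist_force'],r.sense()['moment'])
```

```text
[-5.67042588 -1.60352707  4.31345702] [-0.63847004  1.49307208  0.02523412]
```

View pics/s5.png

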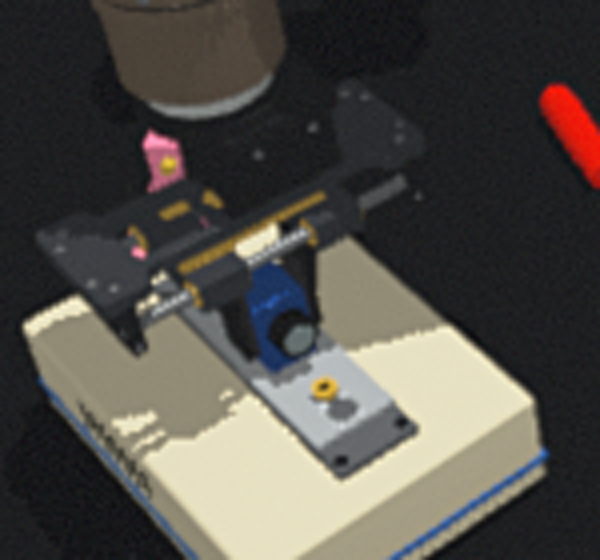

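The gripper hides the pin. I'll relieve the preload, let go, rise and look.

```bash
python3 -m handwheel '[[[0,0,0,-0.0005,0,-0.0003,0.02],[0,0,0,0,0,0,0.02],[0,0,0,0,0,0,0.06],[0,0,0,0,0,0,0.06],[0,0,0,0,0,0,0.06],[0,0,0,0,0,0,0.06],[0,0,0,0,0,0,0.06],[0,0,0,0,0,0,0.06]]]'; python3 -m handwheel '[[[0,0,0,0,0,-0.005,0.06],[0,0,0,0,0,-0.015,0.06],[0,0,0,0,0,-0.03,0.06],[0,0,0,0,0,-0.04,0.06],[0,0,0,-0.03,0,-0.03,0.06],[0,0,0,-0.04,0,0,0.06],[0,0,0,-0.04,0,0,0.06],[0,0,0,-0.04,0,0,0.06],[0,0,0,0,0,0,0.06],[0,0,0,0,0,0,0.06]]]'
python3 - <<'E'
from h import *
C=cam('wrist');i=cams.capture('wrist');cv2.imwrite('pics/w6.png',i[:,:,::-1])
for n,im,c in(('w',i,C),('top',cams.capture('top'),cam('top')),('scene',cams.capture('scene'),cam('scene'))):
    print(n,proj(c,(0.586-.0858*.962,-.2375-.0858*.272,.09)),[(q,A) for q,A,_ in blobs(im,(0,150,50),(8,255,255),2)])
E
```

```text
time_s: 14.2
tcp_pos: [0.5851, -0.2373, 0.1039]
ee_rot: [[0.962, 0.272, 0.0], [0.272, -0.962, 0.0], [0.0, 0.0, -1.0]]
wrist_force: [-1.0, -0.7, 0.2]
gripper_width: 0.682
gripper_force: 0.0
time_s: 15.2
tcp_pos: [0.4404, -0.2786, 0.2249]
ee_rot: [[0.963, 0.271, 0.002], [0.271, -0.963, -0.001], [0.002, 0.001, -1.0]]
wrist_force: [0.6, 0.1, 0.6]
gripper_width: 0.686
gripper_force: 0.0
w [317.93075608 131.82327589] [(array([  6. , 156.5]), np.int32(1269)), (array([318.2, 136.5]), np.int32(81))]
top [501.05958286 257.38642729] [(array([375.4, 300.9]), np.int32(555))]
scene [160.36084422 287.97818585] [(array([254.2, 252.8]), np.int32(251)), (array([160., 288.]), np.int32(7))]
```

View pics/w6.png

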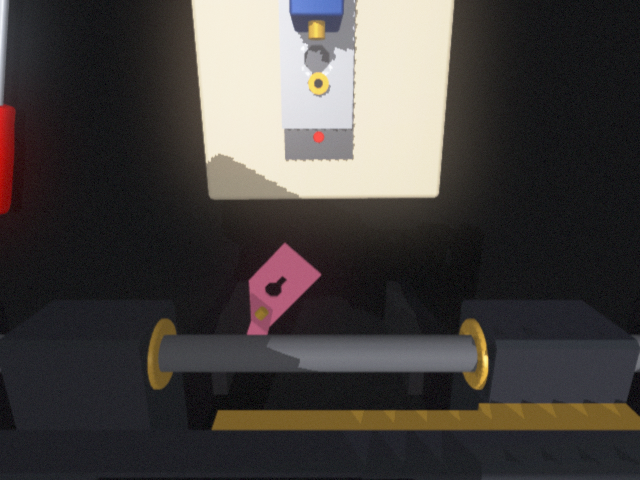

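The pin (318,137) now shows behind the plate's rear edge (row 129). To confirm it's up and not flush, I'll take an oblique view from behind.

```bash
python3 -m handwheel '[[[0,0,0,-0.04,0,0.02,0.06],[0,0,0,-0.04,0,0.02,0.06],[0,1,0,0,0,0,0.06],[0,1,0,0,0,0,0.06],[0,1,0,0,0,0,0.06],[0,1,0,0,0,0,0.06],[0,1,0,0,0,0,0.06],[0,0,0,0,0,0,0.06],[0,0,0,0,0,0,0.06],[0,0,0,0,0,0,0.06]]]'
python3 - <<'E'
from h import *
C=cam('wrist');i=cams.capture('wrist')
p=proj(C,(.5035,-.261,.09));print(p)
b=[(q,A) for q,A,_ in blobs(i,(0,130,50),(8,255,255),10)];print(b)
q=min(b,key=lambda t:np.linalg.norm(t[0]-p))[0];u,v=int(q[0]),int(q[1])
col=i[:,u-22:u-8].mean((1,2));seg=col[v-30:v+10];print(seg.astype(int))
e=v-30+np.argmin(np.diff(seg))+.5
for z in(.09,.086):print(z,np.linalg.norm((ray(C,q,z)-ray(C,(u,e),.09))[:2]))
x0=max(u-75,0);y0=max(v-60,0);cv2.imwrite('pics/w7.png',cv2.resize(i[y0:y0+110,x0:x0+150],None,fx=5,fy=5,interpolation=cv2.INTER_CUBIC)[:,:,::-1])
E
```

```text
time_s: 16.35
tcp_pos: [0.3643, -0.2999, 0.1838]
ee_rot: [[0.834, 0.273, 0.48], [0.237, -0.962, 0.136], [0.499, 0.0, -0.867]]
wrist_force: [-0.1, 0.3, -0.9]
gripper_width: 0.687
gripper_force: 0.0
[319.11916521 112.105794  ]
[(array([319.1, 117.9]), np.int32(89)), (array([ 11.8, 161.1]), np.int32(1637))]
[203 204 204 204 203 204 204 204 205 204 205 205 206 205 205 206 206 206
 206 206 206 204 183 143 118 112 115 127 133 134 135 135 135 135 136 135
 135 136 136 135]
0.09 0.006900168201107704
0.086 0.004695302878984239
```

View pics/w7.png

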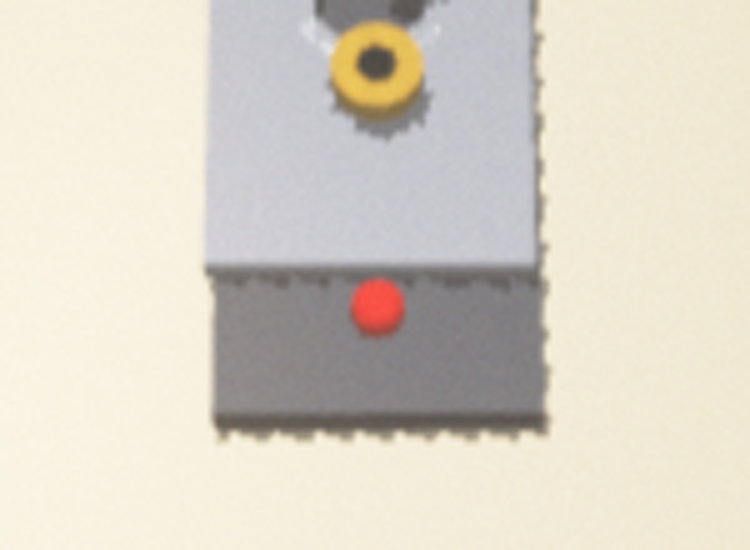

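The oblique view shows the pin (crop 350–405 wide, 278–337 tall). That is about 12 px (crop) taller than a flush disc would look at this angle, so it stands about 4 mm proud. It sits 5.8 mm behind the plate edge, as it should when latched. The plate is flat and the screw is at the slot end, so I'm handing in.

```bash
python3 -c "
from station import r
print(r.finish_job())"
```

```text
the job is handed in; nothing more can be done
None
```

The detector head is seated flat on the strip, slid to the slot ends and released, with the red pin up behind the plate; the job is handed in at about 16 s, and the arm never went near the bottle, screwdriver or carton.

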